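# Slide a tea jar along the packing fence and shut it in with the keeper

### The arm

A 6-joint arm with a two-finger parallel gripper is mounted at the origin on the work surface. World frame = base frame: x ahead of the robot, y to its left, z up, the work surface at z = 0. Lengths are in m, angles in rad, forces in N, time in s.
With the tool pointing down it reaches from about 0.375 to 0.975 m from the base axis. Payload 3.8 kg.
Tool frame: the origin (TCP) lies midway between the tips of the shut fingers; the grasp point (between the pads) lies 19 mm behind it; x points along the fingers, y is the direction in which the jaws open and shut, and the axes are right-handed (so a half turn about x gives the same grasp; the last joint's range is limited). The gripper opens to 88 mm and grips with 3 to 60 N. Pads are 18 mm wide; open, the fingers measure 123 mm over their backs; the gripper's body (75 mm by 187 mm) begins 45 mm behind the grasp point.
Start: joints at [1.132, 0.264, 1.604, -0, 1.274, -0.037], TCP at [0.264, 0.621, 0.239] pointing down, gripper open.
Joint ranges: [-2.63, 2.63], [-0.94, 2.18], [0.31, 2.57], [-1.31, 4.45], [0, 2.66], [-2.55, 2.55]. Speed limits (rad/s): [2.57, 2.57, 3.14, 3.14, 3.14, 3.14].

### API

Orientations are given as a rotation vector (axis times angle).
In Python, from cell import manip, inverse_kinematics, cams, order gives the robot as it stands. Calls block until the motion is done:
- manip.move_pose(position, orientation): joint-space move of the TCP to a pose.
- manip.move_linear(position, rate=0.15, rot=None): straight line of the TCP; rot=None keeps the orientation; rate is the mean speed in m/s.
- manip.set_joints(angles): joint-space move.
- manip.set_gripper(opening, force=None): finger opening in m; force is the grip in N (None keeps the last); returns when the fingers have stopped.
- manip.dwell(seconds).
- inverse_kinematics(position, orientation): joint angles nearest the present ones, or None.
- manip.state(): the state.
- cams.capture(name): name is "side" or "top"; returns a dict with "image" (400x640x3 uint8, blue, green, red), "z_map" (400x640 float32, m along the optical axis (not along the pixel's ray), 0 where there is no reading), "intrinsics" (3x3 intrinsics, pixels), "position" and "orientation" of the camera in the world. Camera axes: x right, y down, z forward; pixel columns grow to the right and rows downward; lengths in m; the calibration is good to about 2 mm. A picture is of the moment at which its call begins.
A pose or a line that the arm cannot do raises manip.IKError and nothing moves.
- order.close_job(): hands the job in, once; it reports no verdict.
The state is a dict: "clock": time; "joint_pos": joint angles; "joint_velocities": joint speeds; "tau": joint torques, N m; "tool_pos": TCP position; "tcp_rot": TCP orientation; "contact_force": force on the tool from outside, world axes, zero at the start; "moment": the same for the moment, N m; "gripper_width": finger opening in m.
Only numpy, scipy, OpenCV 4.12 (cv2) and the standard library are available. Lean on these libraries where they do the work, as an engineer would, in place of code of your own. Each camera call takes 0.05 s, during which the arm holds its last target.

### The job

Slide the ochre tea jar up against the long blue fence and then push it gently along the fence, keeping it against the fence and standing on the bench all the way, past the teapot and into the bay until it is fully home at the end stop. Then lay the wooden keeper bar square across the tops of the fence and the kerb behind the jar, resting down between the yellow lugs on both sides. Do not disturb the other things on the bench.

Things in the scene. Friction and masses are not known exactly. Their poses are not given: they have to be found in the camera images.
- lane: Blue steel packing lane fixed to the bench. Origin: foot of the long fence's lane face, at bench level. +y runs along the fence to the end stop, +x from the lane into the fence (away from the robot). Fence: 50 mm high, x 0 to 16, y -320 to 240 mm. A white slippery strip (friction 0.15) lines its lane face x = 0. End stop: 50 mm high, face at y = 220, x -112 to 0 mm. Grey floor: no step.
- bay (a point): Where the jar's underside centre belongs when fully home, in the middle of the bay's end: lane x = -56, y = 172 mm. The bay is 112 mm wide, between the fence and the kerb. Kerb: 50 mm high, x -128 to -112, y 55 to 240 mm in lane axes; the bay is open at y = 55. Axes as the lane's.
- seat (a point): Where the middle of the keeper's underside belongs: lane x = -56, y = 94 mm, 50 mm above the bench, level with the tops of fence and kerb (each 16 mm thick). On each top a pair of yellow lugs, 10 mm high, 9 mm long, leaves 38 mm clear along y, centred on this point. Axes as the lane's; the keeper's length lies along x.
- jar: Loose upright ochre clay tea jar with a flush lid, a plain cylinder 96 mm across, 66 mm high (side straight to 58 mm), about 0.6 kg; too wide to grip. Origin at the centre of its underside. Touching the fence it stands at lane x = -48 mm. It starts 18 to 50 mm clear of the fence, near the fence's -y end.
- keeper_grip (a point): Wooden keeper, loose, on the bench: a bar 170 mm long (x), 24 wide (y), 24 high, with an upright grip in its middle, 50 mm long (x), 16 thick (y), from 24 to 74 mm above the underside, with a red band; about 0.15 kg. The point is the grip's centre, 49 mm above the underside, so 99 mm above the bench once laid on fence and kerb. Either end may be the fence end.
- teapot_a: Dark brown clay teapot, round body 84 mm across, 74 mm high with its lid, 150 mm from spout tip (+y) to handle (-y); origin under the middle of its base. Loose; leave it where it is. It stands beside the lane, on the robot's side, between the jar and the bay.
- teapot_b: Red-brown clay teapot, round body 84 mm across, 74 mm high with its lid, 150 mm from spout tip (+y) to handle (-y); origin under the middle of its base. Loose; leave it where it is.
- cup: Dark clay tea cup, 68 mm across, 45 mm high; origin under its base. Loose, on the robot's side of the kerb; leave it where it is.
- brush: Dusting brush lying on the bench to the left of the lane, about 200 mm long along its x axis; leave it where it is.
Not all that is in view belongs to the job. What is shaped like the part that bears keeper_grip but grey is not meant.

How it is judged:
By the outcome, as a careful person would: the job done as asked, in the order asked, and still so for the second after the job is handed in, with the robot touching nothing.
It also fails if it takes over 72 s, if anything falls off the work surface, if the arm or the gripper's body presses on something with over 40 N, if the wrist force passes 120 N, or if a joint passes its speed limit or range.

## Working session

There is one attempt and no reset: what is moved stays moved. The work goes in short steps, each a Python script; the robot and the scene stay as the last script left them, time stands still between calls to the robot, and variables do not carry over. Pictures are saved under pics/ and viewed, and the job is handed in when it is done.

```bash
ls; mkdir -p pics; cat > h.py <<'E'
import numpy as np, cv2
from scipy.spatial.transform import Rotation as R
from cell import manip, inverse_kinematics, cams, order
def cap(n):
    c=cams.capture(n); return c
def rot(c):
    o=np.array(c["orientation"],float)
    if o.shape==(3,3): return o
    return R.from_rotvec(o).as_matrix() if o.size==3 else R.from_quat(o).as_matrix()
def ray(c,u,v):
    K=np.array(c["intrinsics"]); d=np.linalg.inv(K)@np.array([u,v,1.0]); return np.array(c["position"]),rot(c)@d
def onplane(c,u,v,z):
    p,d=ray(c,u,v); return p+d*(z-p[2])/d[2]
def cloud(c):
    K=np.array(c["intrinsics"]); Z=c["z_map"].astype(float); v,u=np.indices(Z.shape)
    d=np.stack([(u-K[0,2])/K[0,0],(v-K[1,2])/K[1,1],np.ones_like(Z)],-1)*Z[...,None]
    P=d@rot(c).T+np.array(c["position"]); P[Z==0]=np.nan; return P
E
python3 - <<'E'
from h import *
for n in("top","side"):
    c=cap(n); cv2.imwrite(f"pics/{n}0.png",c["image"]); print(n,c["position"],c["orientation"],c["intrinsics"])
    np.savez(f"{n}0.npz",**c)
s=manip.state(); print(s)
E
```

```text
pics
top [0.33307082 0.03516679 1.29592697] [-2.18269464  2.17339595 -0.11809314] [[438.72197694   0.         324.63467923]
 [  0.         438.72197694 198.06006908]
 [  0.           0.           1.        ]]
side [-0.11066305 -0.79383612  1.14553507] [-2.29458913  0.71008231 -0.28509584] [[504.23800572   0.         315.52235123]
 [  0.         504.23800572 203.70612933]
 [  0.           0.           1.        ]]
{'clock': 0.1, 'joint_pos': array([ 1.13204934e+00,  2.64690589e-01,  1.60522525e+00, -2.37836483e-05,
        1.27368231e+00, -3.69112336e-02]), 'joint_velocities': array([ 0.00152192, -0.00113024, -0.00267369,  0.00138919,  0.00185401,
        0.0001085 ]), 'tau': array([ 7.77133992e-04, -5.03621078e+01, -3.58068180e+01,  7.30650779e-02,
        2.33309856e-02, -9.14327643e-05]), 'tool_pos': array([0.26374535, 0.62065323, 0.23751047]), 'tcp_rot': array([ 0.31368695,  1.54816663, -0.3167741 ]), 'contact_force': array([-0.77370269,  0.28591645,  0.18977034]), 'moment': array([0.02136793, 0.0520647 , 0.07862415]), 'gripper_width': 0.08769627414573056}
```

View pics/top0.png

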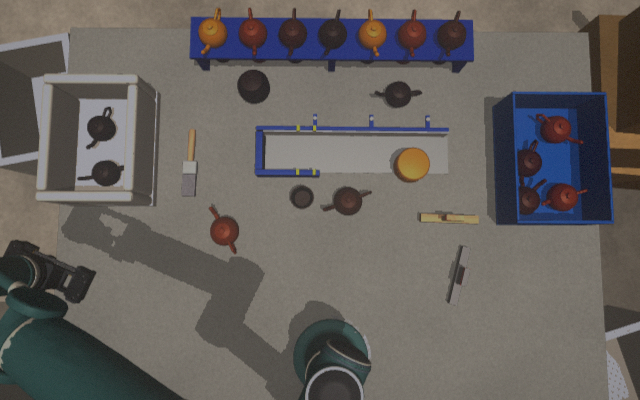

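View pics/side0.png

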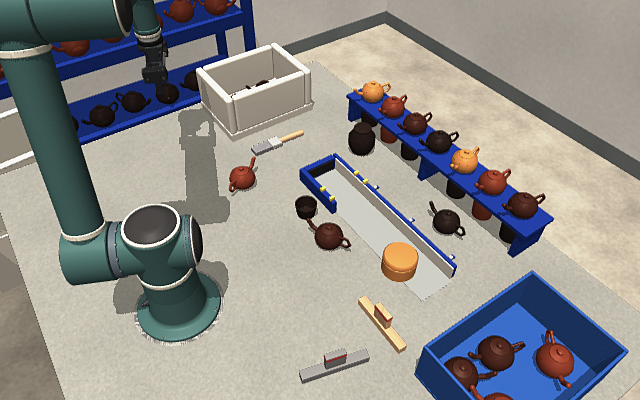

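The top view shows the jar at (412,164), the fence along row 128 (columns 262–448), the end stop at column 260, lugs at (298/314, 128 and 172), and teapot_a at (347,200). There are two keeper candidates. The wooden one is at top (449,218) / side (383,323). The grey one is at top (457,274) / side (335,363). The wooden one fits the description, and I'll confirm it in a crop while measuring.

```bash
python3 - <<'E'
from h import *
t=dict(np.load("top0.npz")); s=dict(np.load("side0.npz"))
a=cv2.resize(t["image"][100:310,180:500],None,fx=2.5,fy=2.5,interpolation=cv2.INTER_CUBIC)
cv2.imwrite("pics/t_crop.png",a)
b=cv2.resize(s["image"][280:390,290:430],None,fx=5,fy=5,interpolation=cv2.INTER_CUBIC); cv2.imwrite("pics/k_crop.png",b)
for c,n in((t,"top"),(s,"side")):
    P=cloud(c); hsv=cv2.cvtColor(c["image"],cv2.COLOR_BGR2HSV)
    inlane=(P[...,0]>.3)&(P[...,0]<.75)&(P[...,1]>-.4)&(P[...,1]<.3)
    # bench check
    g=inlane&(hsv[...,1]<60)&(np.abs(P[...,2])<.02); print(n,"bench z",np.nanmedian(P[g][:,2]))
    m=inlane&(hsv[...,0]>105)&(hsv[...,0]<130)&(hsv[...,1]>120)&(P[...,2]>.04)&(P[...,2]<.06)
    Q=P[m]; print("blue top",len(Q),np.median(Q[:,2]),Q.min(0),Q.max(0))
    F=Q[Q[:,1]<-.02]; 
    l=cv2.fitLine(F[:,:2].astype(np.float32),cv2.DIST_HUBER,0,.001,.001).ravel(); print("fence line",l, np.degrees(np.arctan2(l[1],l[0])))
    for name,hl,hh,sl in(("jar",12,24,150),("yellow",24,35,150)):
        m=inlane&(hsv[...,0]>=hl)&(hsv[...,0]<=hh)&(hsv[...,1]>sl)
        k,lab,st,ce=cv2.connectedComponentsWithStats(m.astype(np.uint8))
        for i in range(1,k):
            if st[i,4]>5:
                q=P[lab==i]; print(name,st[i],ce[i].round(1),np.nanmedian(q,0).round(4), q[:,2].max().round(3))
E
```

```text
top bench z 0.0004683325638338287
blue top 1046 0.05017855702291241 [ 0.5192042  -0.33860895  0.04104198] [0.66345122 0.22014118 0.05865932]
fence line [ 0.00511079  0.99998695  0.65647185 -0.17925997] 89.70717
jar [397 148  32  33 698] [413.4 162.3] [ 0.5559 -0.2338  0.0646] 0.073
yellow [297 126   2   5   9] [297.6 127.8] [0.6548 0.0975 0.0595] 0.064
yellow [313 126   3   5  14] [314.1 127.9] [0.6548 0.0514 0.0602] 0.067
yellow [296 170   3   4   9] [297.3 171.4] [0.5285 0.0989 0.0609] 0.064
yellow [313 170   2   5   9] [313.6 171.8] [0.5269 0.0507 0.0586] 0.062
side bench z 0.0018881894352139605
blue top 921 0.051079682657836356 [ 0.51795702 -0.34135784  0.04007161] [0.66564539 0.22025468 0.05913121]
fence line [ 0.00167377  0.99999857  0.65572506 -0.19159591] 89.9041
jar [354 173   5   3   7] [355.6 173.7] [0.6511 0.0941 0.0556] 0.06
jar [363 181   5   3   8] [365.  182.2] [0.6505 0.0477 0.0554] 0.061
jar [320 189   6   2   6] [322.5 189.5] [0.5256 0.0941 0.0549] 0.059
jar [ 381  242   37   40 1160] [399.2 261.5] [ 0.5387 -0.2467  0.0636] 0.073
yellow [354 172   5   2   6] [355.7 172.5] [0.6528 0.0944 0.0616] 0.062
```

View pics/t_crop.png

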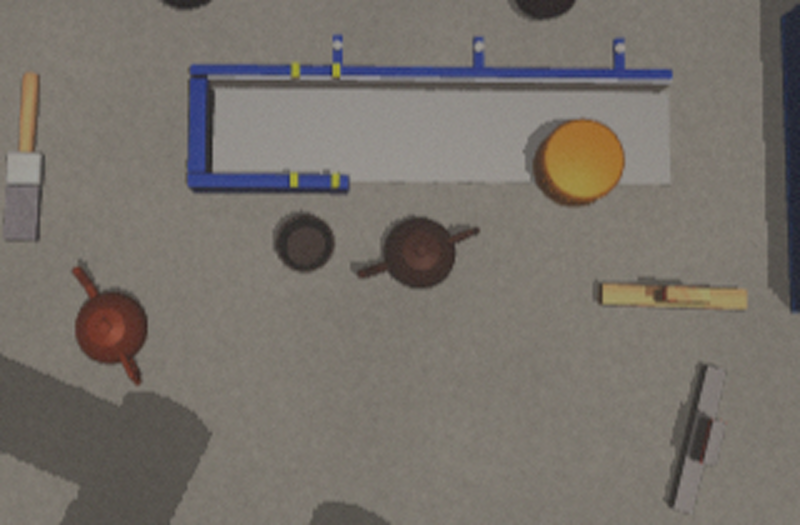

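View pics/k_crop.png

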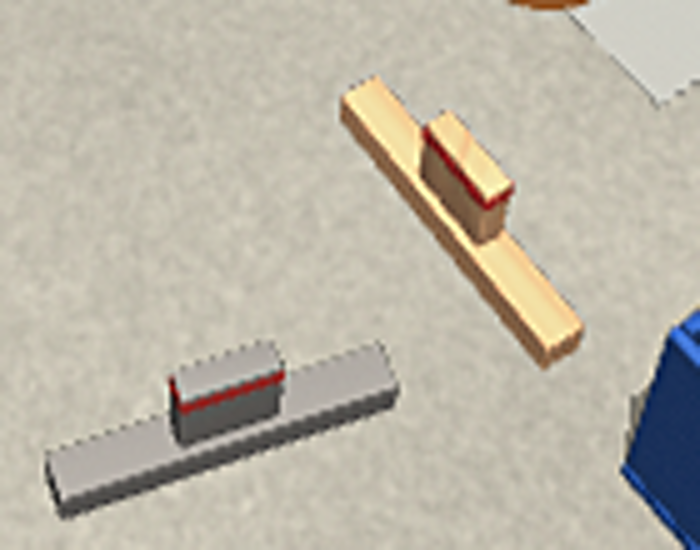

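The crops confirm it: the wooden bar has a red-banded grip, and the other one is grey, so it is not meant. Next I'll measure precisely.

```bash
python3 - <<'E'
from h import *
t=dict(np.load("top0.npz")); s=dict(np.load("side0.npz"))
for c,n in((t,"top"),(s,"side")):
    P=cloud(c); hsv=cv2.cvtColor(c["image"],cv2.COLOR_BGR2HSV); x,y,z=P[...,0],P[...,1],P[...,2]
    # lane top: mask blue near z=.05, rays to z=.05
    def rp(m,zz):
        v,u=np.nonzero(m); return np.array([onplane(c,a,b,zz) for a,b in zip(u,v)])[:,:2].astype(np.float32)
    blue=(hsv[...,0]>105)&(hsv[...,0]<130)&(hsv[...,1]>120)&(np.abs(z-.05)<.006)
    f=rp(blue&(y<-.01)&(y>-.33)&(x>.64)&(x<.67),.05); l=cv2.fitLine(f,cv2.DIST_HUBER,0,.001,.001).ravel()
    print(n,"fence",l, "minRect",cv2.minAreaRect(f)); 
    f=rp(blue&(y>.05)&(y<.19)&(x>.51)&(x<.55),.05); print(" kerb line",cv2.fitLine(f,cv2.DIST_HUBER,0,.001,.001).ravel())
    f=rp(blue&(x>.56)&(x<.63)&(y>.15)&(y<.24),.05); print(" stop",np.median(f,0),f.min(0),f.max(0))
    lug=(hsv[...,0]>=20)&(hsv[...,0]<=35)&(hsv[...,1]>110)&(z>.045)&(z<.07)
    k,lab,st,ce=cv2.connectedComponentsWithStats(lug.astype(np.uint8))
    for i in range(1,k):
        if st[i,4]>4 and .5<np.nanmedian(x[lab==i])<.7 and 0<np.nanmedian(y[lab==i])<.13: print(" lug",rp(lab==i,.058).mean(0).round(4))
    jm=(hsv[...,0]>=10)&(hsv[...,0]<=25)&(hsv[...,1]>120)&(z>.061)&(z<.072)&(x>.45)&(x<.62)&(y<-.15)&(y>-.33)
    j=rp(jm,.066); print(" jar enclosing",cv2.minEnclosingCircle(j),"mean",j.mean(0),"ell",cv2.fitEllipse(cv2.convexHull(j)))
    gm=(z>.066)&(z<.085)&(x>.35)&(x<.5)&(y<-.22)&(y>-.42)
    g=rp(gm,.074); print(" grip top",len(g),g.mean(0),cv2.minAreaRect(g))
    wm=(hsv[...,0]>=10)&(hsv[...,0]<=30)&(hsv[...,1]>60)&(z>.018)&(z<.03)&(x>.35)&(x<.5)&(y<-.2)&(y>-.42)
    g=rp(wm,.024); print(" bar top",len(g),cv2.minAreaRect(g), cv2.fitLine(g,cv2.DIST_HUBER,0,.001,.001).ravel())
    tm=(z>.03)&(z<.09)&(x>.4)&(x<.53)&(y>-.12)&(y<.08); q=P[tm]; print(" teapot_a",q.min(0),q.max(0),np.median(q,0))
    tm=(z>.02)&(x>.67)&(x<.72)&(y>-.33)&(y<.15); q=P[tm]; print(" brackets",q.min(0),q.max(0))
E
```

```text
top fence [ 0.00614325  0.9999811   0.6564852  -0.1705673 ] minRect ((0.6562991142272949, -0.17076602578163147), (0.31709879636764526, 0.008632877841591835), 89.57643127441406)
 kerb line [ 0.00599972 -0.999982    0.5275338   0.12662804]
 stop [0.5940616  0.21006933] [0.5618958 0.2031271] [0.6292367  0.21871197]
 lug [0.6554 0.0976]
 lug [0.6547 0.0514]
 lug [0.5265 0.0991]
 lug [0.5274 0.0511]
 jar enclosing ((0.5509236454963684, -0.22954289615154266), 0.047020141035318375) mean [ 0.5508513 -0.2299875] ell ((0.5508489608764648, -0.22968557476997375), (0.09100725501775742, 0.09230121970176697), 85.03076171875)
 grip top 110 [ 0.39753938 -0.3418515 ] ((0.3976631462574005, -0.3418366611003876), (0.05081430822610855, 0.016322460025548935), 87.07041931152344)
 bar top 303 ((0.39767128229141235, -0.3395880460739136), (0.16364474594593048, 0.023702731356024742), 88.20050811767578) [ 0.04092654  0.99916214  0.39703587 -0.33230978]
 teapot_a [ 0.4059783  -0.11437127  0.03015362] [0.52995427 0.07994923 0.07743213] [ 0.44779646 -0.03587062  0.05143151]Traceback (most recent call last):
  File "<stdin>", line 24, in <module>
    return umr_minimum(a, axis, None, out, keepdims, initial, where)
ValueError: zero-size array to reduction operation minimum which has no identity
```

```bash
python3 - <<'E'
from h import *
s=dict(np.load("side0.npz"))
for c,n in((s,"side"),):
    P=cloud(c); hsv=cv2.cvtColor(c["image"],cv2.COLOR_BGR2HSV); x,y,z=P[...,0],P[...,1],P[...,2]
    def rp(m,zz):
        v,u=np.nonzero(m); return np.array([onplane(c,a,b,zz) for a,b in zip(u,v)])[:,:2].astype(np.float32)
    blue=(hsv[...,0]>105)&(hsv[...,0]<130)&(hsv[...,1]>120)&(np.abs(z-.05)<.006)
    f=rp(blue&(y<-.01)&(y>-.33)&(x>.64)&(x<.67),.05); print("fence",cv2.fitLine(f,cv2.DIST_HUBER,0,.001,.001).ravel())
    f=rp(blue&(x>.56)&(x<.63)&(y>.15)&(y<.24),.05); print(" stop",np.median(f,0))
    lug=(hsv[...,0]>=18)&(hsv[...,0]<=35)&(hsv[...,1]>110)&(z>.045)&(z<.07)
    k,lab,st,ce=cv2.connectedComponentsWithStats(lug.astype(np.uint8))
    for i in range(1,k):
        if st[i,4]>4 and .5<np.nanmedian(x[lab==i])<.7 and 0<np.nanmedian(y[lab==i])<.13: print(" lug",st[i,4],rp(lab==i,.058).mean(0).round(4))
    jm=(hsv[...,0]>=10)&(hsv[...,0]<=25)&(hsv[...,1]>120)&(z>.063)&(z<.072)&(x>.45)&(x<.62)&(y<-.15)&(y>-.33)
    j=rp(jm,.066); print(" jar",cv2.minEnclosingCircle(j),"mean",j.mean(0))
    gm=(z>.068)&(z<.085)&(x>.35)&(x<.5)&(y<-.22)&(y>-.42)
    g=rp(gm,.074); print(" grip top",len(g),g.mean(0),cv2.minAreaRect(g))
    wm=(hsv[...,0]>=10)&(hsv[...,0]<=30)&(hsv[...,1]>60)&(z>.018)&(z<.03)&(x>.35)&(x<.5)&(y<-.2)&(y>-.42)
    g=rp(wm,.024); print(" bar top",len(g),cv2.minAreaRect(g), cv2.fitLine(g,cv2.DIST_HUBER,0,.001,.001).ravel())
c=dict(np.load("top0.npz"));
for u,v in((262,130),(448,130),(318,176)): print(onplane(c,u,v,.05))
# teapot_a outline (top view), dark pixels
P=cloud(c);z=P[...,2];x=P[...,0];y=P[...,1];
m=(z>.012)&(x>.4)&(x<.535)&(y>-.12)&(y<.02);q=P[m];print("teapot max x/y",np.nanpercentile(q[:,0],[1,99]),np.nanpercentile(q[:,1],[1,99]))
E
```

```text
fence [ 0.00286419  0.9999959   0.6564264  -0.18037307]
 stop [0.5928393  0.20651992]
 lug 21 [0.655 0.096]
 lug 21 [0.6554 0.0493]
 lug 22 [0.5275 0.0967]
 lug 22 [0.5275 0.0497]
 jar ((0.5486956834793091, -0.2363397777080536), 0.047645002603530884) mean [ 0.55076844 -0.23511015]
 grip top 139 [ 0.397532  -0.3467312] ((0.3973276913166046, -0.3468056619167328), (0.05201015993952751, 0.018791817128658295), 88.58011627197266)
 bar top 438 ((0.3968924582004547, -0.34070393443107605), (0.15873116254806519, 0.02784784696996212), 88.09713745117188) [ 0.01909708  0.9998176   0.3943283  -0.35012546]
[0.64986196 0.20178212 0.05      ]
[ 0.65357096 -0.33796044  0.05      ]
[0.51649662 0.03920793 0.05      ]
teapot max x/y [0.40667182 0.48360793] [-0.10588872  0.01600976]
```

```bash
cat >> h.py <<'E'
def down(psi):
    c,s=np.cos(psi),np.sin(psi); return R.from_matrix(np.array([[0,c,s],[0,s,-c],[-1,0,0]],float)).as_rotvec()
def st(tag=""):
    s=manip.state(); print(tag,"t%.2f"%s["clock"],"tcp",s["tool_pos"].round(4),"F",s["contact_force"].round(2),"g %.4f"%s["gripper_width"]); return s
E
python3 - <<'E'
from h import *
for psi in(0,np.pi):
    for p in((.455,-.2325,.2),(.534,-.2325,.03)): print(psi,inverse_kinematics(np.array(p),down(psi)))
for psi in(np.pi/2-.35,-np.pi/2-.35):
    for p in((.575,-.33,.03),(.58,.1,.03)): print(psi,inverse_kinematics(np.array(p),down(psi)))
E
```

```text
0 [-5.21151123e-01 -1.93353458e-02  1.99330517e+00 -4.44089210e-16
  1.16762283e+00 -5.21151123e-01]
0 [-4.53406531e-01  3.04134303e-01  1.97642532e+00 -4.44089210e-16
  8.61033028e-01 -4.53406531e-01]
3.141592653589793 None
3.141592653589793 None
1.2207963267948965 [-5.58584296e-01  4.32515313e-01  1.79408877e+00 -4.44089210e-16
  9.14988574e-01 -1.77938062e+00]
1.2207963267948965 [ 1.28415758e-01  3.14016280e-01  1.96295778e+00 -4.44089210e-16
  8.64618593e-01 -1.09238057e+00]
-1.9207963267948966 [-5.58584296e-01  4.32515313e-01  1.79408877e+00 -4.44089210e-16
  9.14988574e-01  1.36221203e+00]
-1.9207963267948966 [ 1.28415758e-01  3.14016280e-01  1.96295778e+00 -4.44089210e-16
  8.64618593e-01  2.04921209e+00]
```

```bash
python3 - <<'E'
from h import *
manip.set_gripper(0.0,20)
manip.move_pose(np.array([.455,-.2325,.2]),down(0)); st("above")
manip.move_linear(np.array([.455,-.2325,.03]),rate=.12); s=st("down"); f0=s["contact_force"][0]
manip.move_linear(np.array([.52,-.2325,.03]),rate=.04); st("pushing")
for x in np.arange(.523,.541,.003):
    manip.move_linear(np.array([x,-.2325,.03]),rate=.03); s=st()
    if abs(s["contact_force"][0]-f0)>9: break
for n in("top","side"):
    c=cap(n); cv2.imwrite(f"pics/{n}1.png",c["image"][100:330,220:520] if n=="top" else c["image"][100:400,200:560]); np.savez(f"{n}1.npz",**c)
E
```

```text
above t4.47 tcp [ 0.4554 -0.232   0.2001] F [-0.13 -0.22 -0.6 ] g 0.0007
down t6.03 tcp [ 0.4557 -0.2329  0.0308] F [0.21 0.38 0.77] g 0.0010
pushing t7.81 tcp [ 0.519  -0.2322  0.0298] F [-4.92 -0.04  3.3 ] g 0.0006
 t8.06 tcp [ 0.5226 -0.2323  0.0297] F [-3.32 -0.76  2.36] g 0.0003
 t8.31 tcp [ 0.526  -0.2324  0.0297] F [-2.46 -0.03  0.2 ] g 0.0003
 t8.56 tcp [ 0.5291 -0.2324  0.0298] F [-1.78 -0.84 -0.31] g 0.0003
 t8.81 tcp [ 0.5322 -0.2325  0.0299] F [-1.05 -0.34 -2.08] g 0.0006
 t9.06 tcp [ 0.5335 -0.2323  0.0298] F [-6.9  -0.35  3.04] g 0.0005
 t9.31 tcp [ 0.5336 -0.2322  0.0298] F [-16.24  -0.77  10.44] g 0.0005
```

View pics/side1.png

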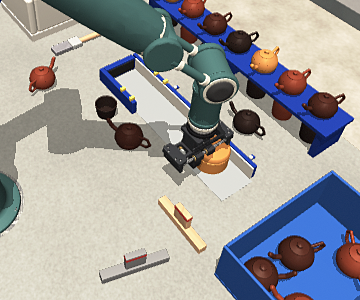

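```bash
python3 - <<'E'
from h import *
for n in("top","side"):
    c=dict(np.load(n+"1.npz"));P=cloud(c); hsv=cv2.cvtColor(c["image"],cv2.COLOR_BGR2HSV); x,y,z=P[...,0],P[...,1],P[...,2]
    jm=(hsv[...,0]>=10)&(hsv[...,0]<=25)&(hsv[...,1]>120)&(z>.061)&(z<.072)&(x>.5)&(x<.67)&(y<-.15)&(y>-.33)
    v,u=np.nonzero(jm); j=np.array([onplane(c,a,b,.066) for a,b in zip(u,v)])[:,:2].astype(np.float32)
    print(n,len(j),cv2.minEnclosingCircle(j),j.min(0),j.max(0))
E
```

```text
top 142 ((0.5976876020431519, -0.20161780714988708), 0.03351582586765289) [ 0.56432456 -0.21181346] [ 0.6310507  -0.18582527]
side 309 ((0.5942227840423584, -0.23588663339614868), 0.0478050634264946) [ 0.5516451  -0.28356507] [ 0.6378269 -0.204414 ]
```

```bash
python3 - <<'E'
from h import *
a=np.radians(20); o=down(np.pi/2-a)
manip.move_linear(np.array([.50,-.2325,.03]),rate=.1)
manip.move_linear(np.array([.50,-.25,.13]),rate=.2)
manip.move_pose(np.array([.575,-.322,.13]),o)
manip.move_linear(np.array([.575,-.322,.03]),rate=.12); st("down")
manip.move_linear(np.array([.577,-.295,.03]),rate=.04); st()
manip.move_linear(np.array([.5765,-.20,.03]),rate=.05); st()
c=cap("side"); cv2.imwrite("pics/side2.png",c["image"][100:400,200:560]); np.savez("side2.npz",**c)
E
```

```text
down t12.73 tcp [ 0.5757 -0.3224  0.0309] F [ 0.88 -0.35  0.13] g 0.0005
 t13.56 tcp [ 0.5771 -0.2949  0.03  ] F [ 0.79  0.37 -0.8 ] g 0.0007
 t15.61 tcp [ 0.5751 -0.2007  0.03  ] F [-5.11 -5.17  3.16] g 0.0001
```

View pics/side2.png

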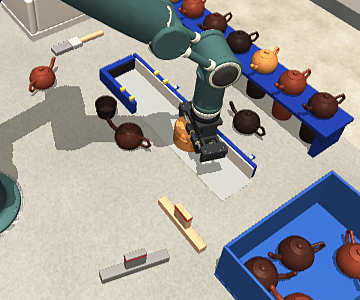

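The jar is at the fence with the finger behind it. The side force of about 5 N shows it is pressed against the fence, so I'll continue.

```bash
python3 - <<'E'
from h import *
for y in(-.13,-.06,.01,.05):
    manip.move_linear(np.array([.5765-.004*(y+.2),y,.03]),rate=.055); st()
c=cap("side"); cv2.imwrite("pics/side3.png",cv2.resize(c["image"][100:300,220:480],None,fx=3,fy=3)); np.savez("side3.npz",**c)
E
```

```text
t17.08 tcp [ 0.5748 -0.1304  0.0299] F [-4.4  -4.44  3.22] g 0.0007
 t18.51 tcp [ 0.5744 -0.0605  0.0299] F [-3.25 -3.95  3.  ] g 0.0004
 t19.93 tcp [0.574  0.0094 0.0299] F [-3.52 -4.81  3.75] g -0.0001
 t20.81 tcp [0.5738 0.0496 0.0298] F [-3.36 -4.4   4.42] g 0.0003
```

View pics/side3.png

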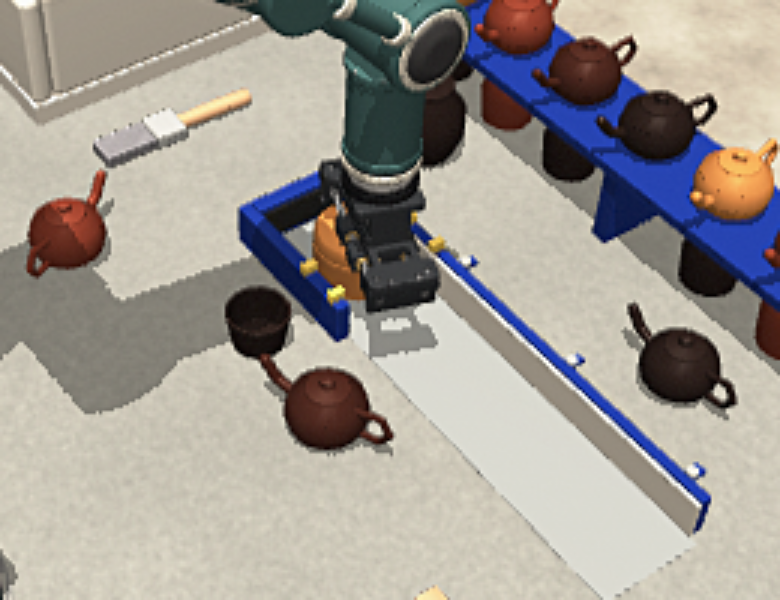

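The jar is inside the bay at about (335,250), with the teapots and cup unmoved. Now I'll close on the end stop gently.

```bash
python3 - <<'E'
from h import *
x=.5755
manip.move_linear(np.array([x,.075,.03]),rate=.05); st()
for y in np.arange(.078,.104,.003):
    manip.move_linear(np.array([x,y,.03]),rate=.03); s=st()
    if s["contact_force"][1]<-12: break
manip.move_linear(np.array([x-.01,.06,.03]),rate=.08)
manip.move_linear(np.array([x-.01,.05,.2]),rate=.25)
manip.move_linear(np.array([.52,-.1,.2]),rate=.3)
for n in("top","side"):
    c=cap(n); np.savez(n+"4.npz",**c)
    cv2.imwrite(f"pics/{n}4.png",cv2.resize(c["image"][100:250,230:480],None,fx=3,fy=3))
    P=cloud(c); hsv=cv2.cvtColor(c["image"],cv2.COLOR_BGR2HSV); x,y,z=P[...,0],P[...,1],P[...,2]
    jm=(hsv[...,0]>=10)&(hsv[...,0]<=25)&(hsv[...,1]>120)&(z>.061)&(z<.072)&(x>.5)&(x<.67)&(y>.08)&(y<.22)
    v,u=np.nonzero(jm); j=np.array([onplane(c,a,b,.066) for a,b in zip(u,v)])[:,:2].astype(np.float32)
    print(n,len(j),cv2.minEnclosingCircle(j),j.min(0),j.max(0))
E
```

```text
t21.51 tcp [0.5738 0.0747 0.0298] F [-3.87 -3.57  3.3 ] g 0.0005
 t21.76 tcp [0.5737 0.0774 0.0298] F [-3.59 -5.07  3.1 ] g 0.0006
 t22.01 tcp [0.5737 0.0803 0.0298] F [-3.43 -3.62  4.12] g 0.0003
 t22.26 tcp [0.5737 0.0833 0.0298] F [-4.22 -5.39  3.95] g 0.0006
 t22.51 tcp [0.5736 0.0862 0.0298] F [-3.74 -5.69  3.47] g 0.0006
 t22.76 tcp [0.5736 0.0892 0.0298] F [-3.71 -5.68  4.5 ] g -0.0000
 t23.01 tcp [0.5736 0.0922 0.0298] F [-4.14 -4.73  4.04] g 0.0006
 t23.26 tcp [0.5736 0.0926 0.03  ] F [ -4.79 -15.49   5.57] g 0.0004
top 751 ((0.5972668528556824, 0.152422696352005), 0.0470748208463192) [0.5506988  0.10778744] [0.64325446 0.19619754]
side 445 ((0.5768105983734131, 0.133573979139328), 0.07192282378673553) [0.52026284 0.08923727] [0.6406942  0.19212364]
```

View pics/top4.png

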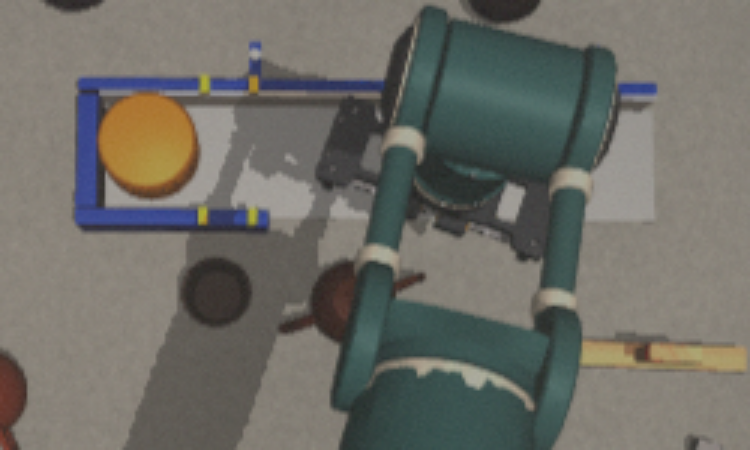

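View pics/side4.png

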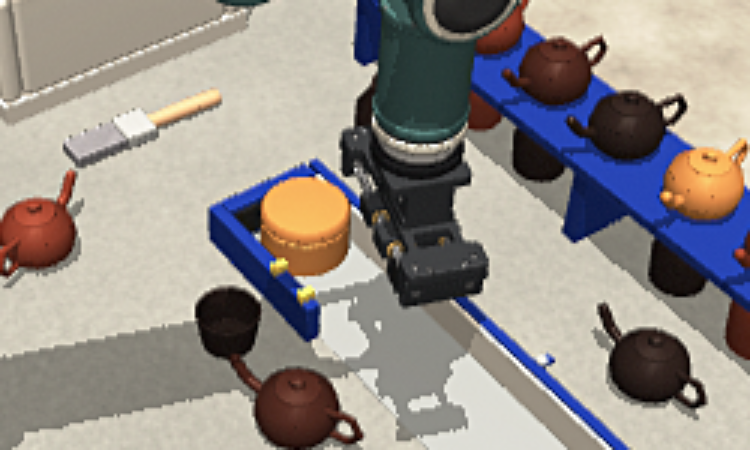

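The jar is home, touching the stop and fence (top centre (0.597, 0.152)), and nothing else has moved. Now the wooden keeper.

```bash
python3 - <<'E'
from h import *
o=down(-.03)
manip.set_gripper(.05,25)
manip.move_pose(np.array([.3975,-.344,.16]),o)
manip.move_linear(np.array([.3975,-.344,.031]),rate=.12); st("at")
manip.set_gripper(.0,25); st("grip")
manip.move_linear(np.array([.3975,-.344,.19]),rate=.15); st("lift")
manip.move_pose(np.array([.591,.0,.21]),down(np.pi/2+.005))
manip.move_linear(np.array([.591,.074,.16]),rate=.15); st("over")
for n in("top","side"):
    c=cap(n); np.savez(n+"5.npz",**c)
    cv2.imwrite(f"pics/{n}5.png",cv2.resize(c["image"][80:250,220:470],None,fx=3,fy=3))
E
```

```text
at t28.62 tcp [ 0.3982 -0.3445  0.0318] F [ 0.5  -0.46 -0.36] g 0.0499
grip t29.23 tcp [ 0.3976 -0.3441  0.0312] F [ 0.42 -0.55  0.79] g 0.0159
lift t30.44 tcp [ 0.3968 -0.3434  0.1887] F [ 0.01 -0.27 -1.73] g 0.0160
over t32.65 tcp [0.5913 0.0737 0.1603] F [ 0.08  0.7  -1.83] g 0.0152
```

View pics/side5.png

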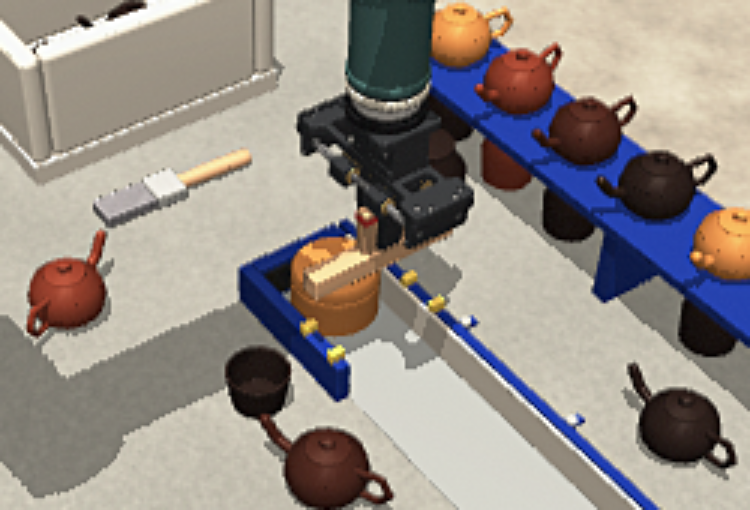

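View pics/top5.png

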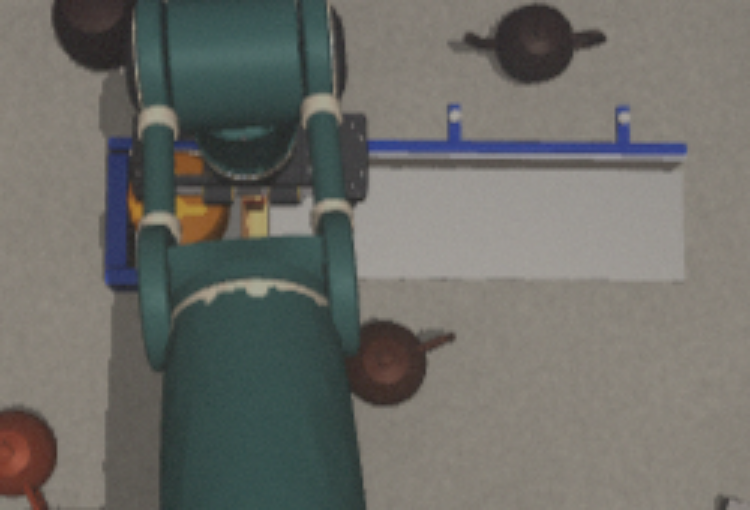

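The keeper is held level and about square above the bay. I'll come down to just above the lugs and check from the side.

```bash
python3 - <<'E'
from h import *
manip.move_linear(np.array([.591,.074,.0945]),rate=.1); st("hover")
c=cap("side"); np.savez("side6.npz",**c)
cv2.imwrite("pics/side6.png",cv2.resize(c["image"][150:230,295:395],None,fx=7,fy=7,interpolation=cv2.INTER_CUBIC))
P=cloud(c);hsv=cv2.cvtColor(c["image"],cv2.COLOR_BGR2HSV);x,y,z=P[...,0],P[...,1],P[...,2]
m=(hsv[...,0]>=10)&(hsv[...,0]<=25)&(hsv[...,1]>40)&(z>.078)&(z<.1)&(x>.48)&(x<.7)&(y>.03)&(y<.12)
v,u=np.nonzero(m); j=np.array([onplane(c,a,b,.0875) for a,b in zip(u,v)])[:,:2].astype(np.float32)
print(len(j),cv2.minAreaRect(j),cv2.fitLine(j,cv2.DIST_HUBER,0,.001,.001).ravel(),j.min(0),j.max(0))
E
```

```text
hover t33.56 tcp [0.5915 0.074  0.0949] F [ 0.26  0.23 -1.05] g 0.0154
200 ((0.5622292160987854, 0.06958126276731491), (0.03485473617911339, 0.11164434254169464), 85.86273956298828) [ 0.9959659  -0.08973286  0.5634113   0.06792381] [0.505424   0.05176547] [0.61820203 0.08649246]
```

View pics/side6.png

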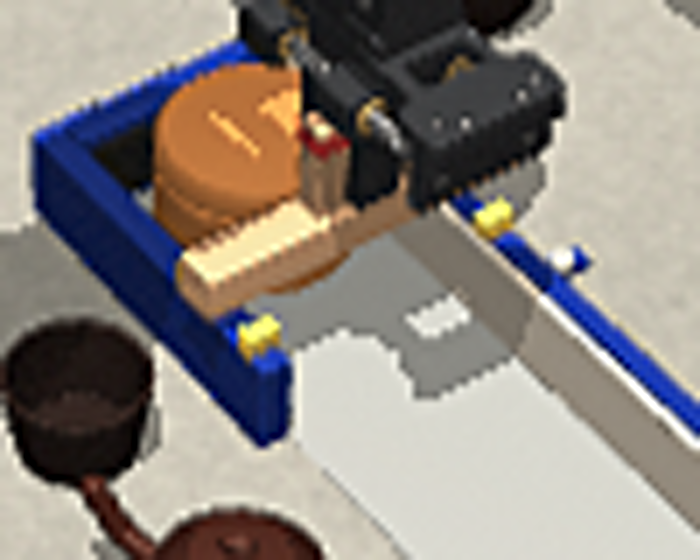

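```bash
python3 - <<'E'
from h import *
c=dict(np.load("side6.npz"));K=c["intrinsics"];Rm=rot(c)
im=cv2.resize(c["image"][150:230,295:395],None,fx=7,fy=7,interpolation=cv2.INTER_CUBIC)
def pr(p):
    q=K@(Rm.T@(np.array(p)-c["position"])); return (q[:2]/q[2]-[295,150]+.5)*7-.5
for z in(.0639,.0879):
    pts=[pr((.591+a*.085,.074+b*.012,z)) for a,b in((-1,-1),(-1,1),(1,1),(1,-1))]
    cv2.polylines(im,[np.int32(np.round(pts))],True,(0,255,0),1)
for xx in(.5275,.655):
  for b in(-1,1):
    pts=[pr((xx+i*.008,.074+b*(.0235+j*.0045),.06)) for i,j in((-1,-1),(-1,1),(1,1),(1,-1))]
    cv2.polylines(im,[np.int32(np.round(pts))],True,(255,0,255),1)
cv2.imwrite("pics/side6b.png",im)
E
```

```text
(no output)
```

View pics/side6b.png

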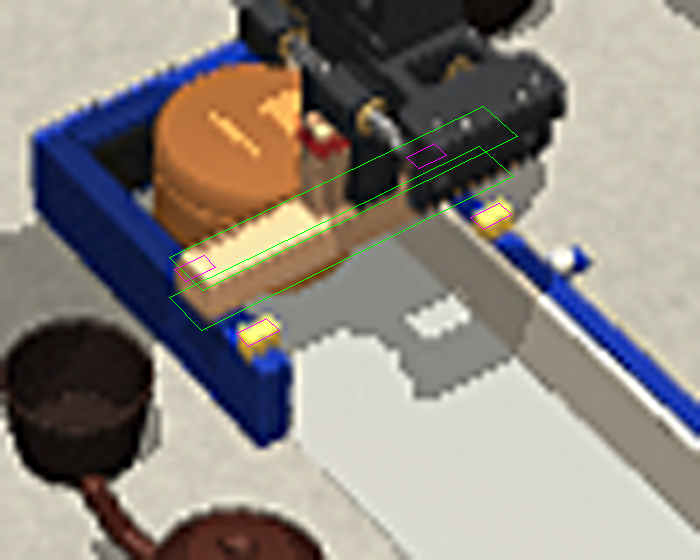

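The prediction and the image agree within about 2 mm, against 7 mm of room between the lugs. Lowering.

```bash
python3 - <<'E'
from h import *
manip.move_linear(np.array([.591,.0735,.084]),rate=.05); s=st("a"); f0=s["contact_force"][2]
for z in np.arange(.083,.0765,-.001):
    manip.move_linear(np.array([.591,.0735,z]),rate=.02); s=st()
    if s["contact_force"][2]>4: break
c=cap("side"); cv2.imwrite("pics/side7.png",cv2.resize(c["image"][150:230,295:395],None,fx=7,fy=7,interpolation=cv2.INTER_CUBIC))
E
```

```text
a t33.97 tcp [0.5905 0.0734 0.0835] F [ 0.06 -0.27 -1.6 ] g 0.0158
 t34.22 tcp [0.5911 0.0735 0.0831] F [ 0.09  0.08 -2.27] g 0.0160
 t34.47 tcp [0.591  0.0735 0.082 ] F [-0.73  0.68 -0.58] g 0.0158
 t34.72 tcp [0.5913 0.0735 0.0812] F [-0.03  0.22 -0.83] g 0.0156
 t34.97 tcp [0.5913 0.0735 0.0812] F [-2.02 -0.98  5.51] g 0.0156
```

View pics/side7.png

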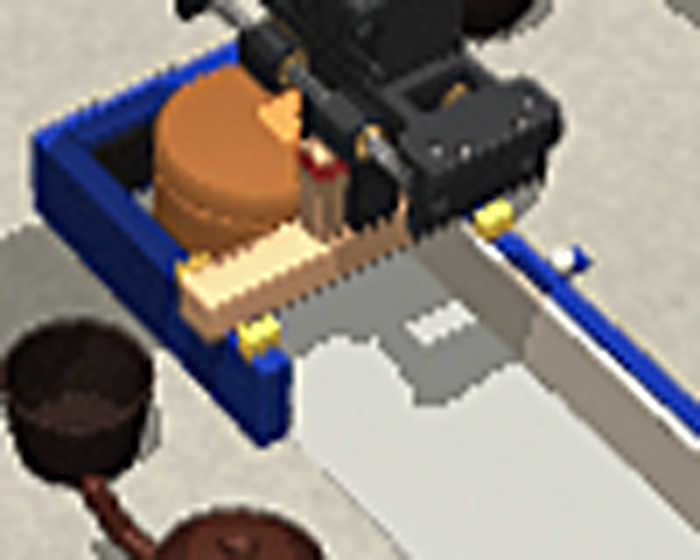

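The bar is down between the kerb lugs (gap at (190,265) and lug at (258,332)), with contact at TCP 0.081, the seat height. Releasing.

```bash
python3 - <<'E'
from h import *
manip.set_gripper(.034); st("open")
manip.move_linear(np.array([.591,.0735,.17]),rate=.08)
manip.move_linear(np.array([.45,-.15,.25]),rate=.25)
manip.move_pose(np.array([.40,-.38,.28]),down(0)); s=st("away")
for n in("top","side"):
    c=cap(n); np.savez(n+"8.npz",**c)
    b=c["image"][100:230,230:400] if n=="top" else c["image"][130:260,280:450]
    cv2.imwrite(f"pics/{n}8.png",cv2.resize(b,None,fx=4.5,fy=4.5,interpolation=cv2.INTER_CUBIC))
    P=cloud(c);hsv=cv2.cvtColor(c["image"],cv2.COLOR_BGR2HSV);x,y,z=P[...,0],P[...,1],P[...,2]
    def rp(m,zz):
        v,u=np.nonzero(m); return np.array([onplane(c,a,b,zz) for a,b in zip(u,v)])[:,:2].astype(np.float32)
    g=rp((z>.117)&(z<.135)&(x>.5)&(x<.7)&(y>0)&(y<.15),.124); print(n,"grip",len(g),cv2.minAreaRect(g))
    m=(hsv[...,0]>=10)&(hsv[...,0]<=30)&(hsv[...,1]>40)&(z>.070)&(z<.08)&(x>.48)&(x<.7)&(y>.04)&(y<.1)
    q=rp(m,.074); print("bar",len(q),cv2.minAreaRect(q),"z",np.median(z[m]))
    for lo,hi in((.5,.56),(.62,.69)):
        k=m&(x>lo)&(x<hi); print("  z end",lo,np.median(z[k]) if k.any() else None)
    jm=(hsv[...,0]>=10)&(hsv[...,0]<=25)&(hsv[...,1]>120)&(z>.061)&(z<.070)&(x>.5)&(x<.67)&(y>.1)&(y<.22)
    j=rp(jm,.066); print("jar",len(j),cv2.minEnclosingCircle(j))
E
```

```text
open t35.48 tcp [0.5909 0.0735 0.0798] F [-0.15  0.02  0.21] g 0.0341
away t39.07 tcp [ 0.4005 -0.379   0.2793] F [-0.45  1.07 -0.48] g 0.0340
top grip 106 ((0.5917485952377319, 0.07605782151222229), (0.04691878333687782, 0.013589330017566681), 0.4306126832962036)
bar 319 ((0.5932190418243408, 0.07625748217105865), (0.16661837697029114, 0.02253103256225586), 0.40560922026634216) z 0.07433663893860509
  z end 0.5 0.07437620776254672
  z end 0.62 0.07435172526574219
jar 728 ((0.5972762703895569, 0.15230034291744232), 0.04700407758355141)
side grip 88 ((0.5931090116500854, 0.07090487331151962), (0.022694697603583336, 0.05319587141275406), 88.90419006347656)
bar 275 ((0.5943475961685181, 0.07187359780073166), (0.17201392352581024, 0.029324935749173164), 0.11024666577577591) z 0.07535130128480594
  z end 0.5 0.07537468362200106
  z end 0.62 0.07523231103848049
jar 350 ((0.5963667035102844, 0.14668762683868408), 0.048474282026290894)
```

View pics/top8.png

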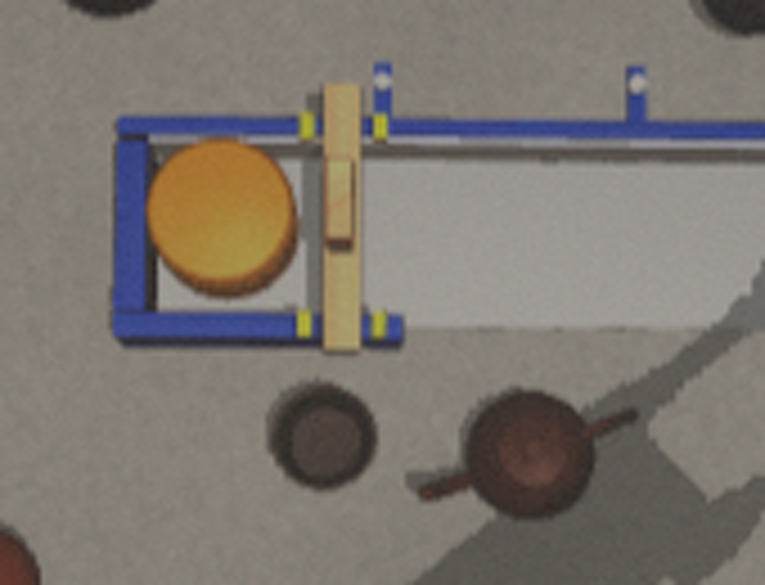

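View pics/side8.png

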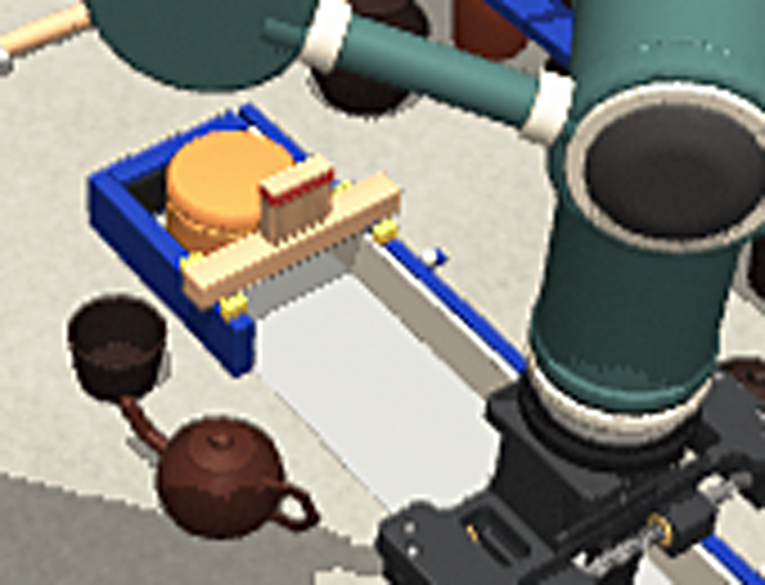

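The bar at top crop (341,215) lies square between all four lugs, level at 74 mm on top. The jar at (222,215) is home, and the robot is clear. Handing in.

```bash
python3 - <<'E'
from h import *
a=np.load("top0.npz")["image"];b=np.load("top8.npz")["image"]
for n,u,v in(("cup",302,197),("potA",347,200),("potB",224,231),("brush",190,165)):
    A=a[v-28:v+28,u-28:u+28];B=b[v-34:v+34,u-34:u+34]; r=cv2.matchTemplate(B,A,cv2.TM_CCOEFF_NORMED);_,m,_,l=cv2.minMaxLoc(r);print(n,"shift px",l[0]-6,l[1]-6,round(m,2))
print(order.close_job()); st()
E
```

```text
cup shift px 0 0 0.91
potA shift px 0 0 0.84
potB shift px 0 0 0.85
brush shift px 0 0 0.98
the job is handed in; nothing more can be done
None
the job is handed in; nothing more can be done
```

The jar is home at the end stop and the wooden keeper is laid across the fence and kerb behind it. I handed the job in at about 39 s of the 72 s allowed; no verdict is reported.

- **Jar:** I pushed it up to the fence with the shut fingers, stopping at about 16 N. I then pushed it along the fence with the fingers angled 20° into it, with about 3–5 N of side force holding it there. It stopped at the end stop at about 15 N. The top camera puts its centre at (0.597, 0.152), within 2 mm of where the lane geometry says home is.
- **Keeper:** The wooden bar rests between all four lugs. It is within 0.5° of square, and both ends are at the same height (top at 74–75 mm).
- **Other things:** The cup, both teapots and the brush show no shift in the top view at whole-pixel resolution (about 3 mm).
- **Where the checks disagreed:** The two cameras differ by about 4–6 mm along the lane for the jar and the bar. Both still put the bar between the lugs, and both pictures show that. No other check failed.

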